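# Tray check on the narrow-pan balance

## Task

Check the lab balance: slide its orange gate fully open, then push the steel tray, without lifting it, off the white ledge and across the gap until it sits square and centred on the narrow raised blue pan, clear of the ledge. Then tare the balance with the tray still empty by pressing the yellow pedal down to its stop and letting it come up, and finally set the brass weight gently, upright, in the middle of the tray. Leave the gate open and disturb none of the glassware or other things around.

Things in the scene. Friction and masses are not known exactly. Their poses are not given: they have to be found in the camera images.
- balance: Lab balance, fixed; its place and yaw vary. Origin on the bench. Own frame: grey base x -85 to 135, y -155 to 120 mm, 22 mm high; along +y come a white ledge, a 52 mm gap in which the orange gate slides, and a narrow raised blue pan; low white read-out head at x 88 to 132, y -2 to 118, 48 mm high. The tray travels in the balance's +y direction from ledge to pan.
- ledge_top (a point): Centre of the white ledge's flat top (120 mm along balance x, 135 mm along balance y, no rims), 60 mm above the bench. In the balance's frame it spans x -60 to 60, y -155 to -20 mm. Axes as the balance.
- pan_top (a point): Centre of the flat top of the narrow blue pan (70 mm along balance x, 44 mm along balance y), 58 mm above the bench (2 mm lower than the ledge), on a thin column. At x 0, y 54 mm in the balance's frame; its near edge is 52 mm beyond the ledge's edge. Axes as the balance.
- gate (a joint): Orange gate, slides along balance +x; 0 m = closed (in the middle of the tray's way), 0.105 m = fully open at its end stop. About 2 N moves it and it stays where it is left.
- gate_knob (a point): Top centre of the gate's upright black knob (16 mm diameter, 25 mm high, on the middle of the panel; top 109 mm above the bench), to be pushed or pinched. The orange panel is 50 mm wide along balance x, 6 mm thick, its top edge 84 mm above the bench (24 above the ledge); its middle is 7 mm past the ledge's edge, 67 mm before pan_top in balance y.
- tray: Open stainless tray, 80 mm (own x) x 120 mm (own y) x 18 mm high, walls and floor 3 mm thick, about 0.3 kg. Origin: centre of its underside. At the start it lies flat on the ledge, own y roughly along balance y, up to 9 degrees turned and 10 mm off centre. It overhangs the pan on all sides, so it must be near centre to balance.
- weight: Brass 500 g check weight, loose and upright on the bench: cylinder 38 mm diameter, 44 mm high, then a neck of 18 mm and a head of 30 mm diameter; 62 mm high in all. Origin: centre of its underside, own z up. It stands on one side of the balance and the pedal on the other; which is which varies.
- pedal_unit: Tare pedal, fixed to the bench: black base 130 (own x) x 90 (own y) x 12 mm. Origin: centre of its underside. The yellow pedal plate (100 x 60 x 8 mm) is hinged at own x = +50 mm, 24 mm above the bench, about own y, and rises towards own -x, its free end about 50 mm up.
- pedal (a joint): Pedal angle: 0 rad = up (sprung), 0.25 rad = down at its stop (plate level, its top 28 mm above the bench). Springs back by itself. Pressed at the pedal_pad point it takes about 3 N to start and 8 N at the stop.
- pedal_pad (a point): Point on the pedal's top face, 80 mm from the hinge, on the middle line; the place to press. 48 mm above the bench when up, 28 mm when down.
- reagent_jar: Amber jar with blue lid, 72 mm diameter, 120 mm high; bystander, leave alone. Origin: centre of its underside.
- dish: White porcelain dish, 100 mm diameter, 40 mm high; bystander, leave alone. Origin: centre of its underside.
- beaker: Glass beaker, 60 mm diameter, 85 mm high; bystander, leave alone. Origin: centre of its underside.
- flask: Conical glass flask, 72 mm diameter, 108 mm high; bystander, leave alone. Origin: centre of its underside.
- brown_bottle: Brown bottle with red cap, 54 mm diameter, 110 mm high; bystander, leave alone. Origin: centre of its underside.
- wash_bottle: White wash bottle, 60 mm diameter, 130 mm high; bystander, leave alone. Origin: centre of its underside.
- spatula: Spatula lying on the bench, 170 mm long; bystander, leave alone. Origin: on its underside.
Things that resemble listed ones, but are neither listed nor needed, are in the scene too. What is shaped like the pedal_unit but green is not meant.

How it is judged:
By the outcome, as a careful person would: the job done as asked, in the order asked, and still so for the second after the job is handed in, with the robot touching nothing.
It also fails if it takes over 72 s, if anything falls off the work surface, if the arm or the gripper's body presses on something with over 40 N, if the wrist force passes 120 N, or if a joint passes its speed limit or range.

## Robot

A 6-joint arm with a two-finger parallel gripper is mounted at the origin on the work surface. World frame = base frame: x ahead of the robot, y to its left, z up, the work surface at z = 0. Lengths are in m, angles in degrees, forces in N, time in s.
With the tool pointing down it reaches from about 0.425 to 1.125 m from the base axis. Payload 14.9 kg.
Tool frame: the origin (TCP) lies midway between the tips of the shut fingers; the grasp point (between the pads) lies 19 mm behind it; z points along the fingers, y is the direction in which the jaws open and shut (so a half turn about z gives the same grasp; the last joint's range is limited). The gripper opens to 91 mm and grips with 3 to 60 N. Pads are 32 mm wide; open, the fingers measure 118 mm over their backs; the gripper's body (76 mm by 178 mm) begins 60 mm behind the grasp point.
Start: joints at [64.441, 21.709, 99.362, -0, 58.929, -1.908], TCP at [0.281, 0.641, 0.214] pointing down, gripper open.
Joint ranges: [-158.91, 158.91], [-42.39, 125.64], [0.06, 152.35], [-60.88, 240.88], [17.5, 164.5], [-176.32, 176.32]. Speed limits (degrees/s): [108.29, 108.29, 136.94, 180, 180, 180].

## Interface

Orientations are given as a 3x3 rotation matrix whose columns are the frame's x, y, z axes.
In Python, from bench import arm gives the robot as it stands.
- The arm moves only by the tool carry_out, never from a script. Its argument "rows" is a list of rows, each an object with "delta_pos": the shift along the tool's x, y, z in m, a list of three; "turn": the turn about the tool's z in rad; "claw": the closure, from 0 (fully open) to 1 (shut). In form: [{"delta_pos": [tx, ty, tz], "turn": turn, "claw": claw}, ...]. A call has 1 to 5 rows; each row shifts and turns the commanded pose from where the row before left it, along the tool's axes as they then stand; what a row does not reach is not made up. A row lasts 1/12 s, in which the tool goes at most 41.7 mm and 7.16 degrees, less where a joint would pass 70% of its speed; a pose out of reach is approached as far as the arm can. A call is refused whole if a number of a shift passes 0.0417 or a number of a turn 0.125, either way. A call with a gripper value outside its range is refused whole. The fingers move at their own pace and stop on an object; "squeeze" is the grip in N (left out, the last holds). Time passes only in rows, so rows that do not move let the fingers close. It gives the time, the measured TCP pose, the force and the opening at its end, in the units of the state.
- arm.state(): the state, without advancing time (a new reading comes with each control period).
- arm.read_camera(name): name is "side" or "top"; returns a dict with "color" (400x640x3 uint8, red, green, blue), "fovy" (degrees; the focal length in pixels is half the picture's height over the tangent of half this angle, whatever the lens; pixels are square), "cx", "cy" (the principal point, pixels), "D" ([k1, k2, p1, p2, k3] as OpenCV has them; the pictures are not rectified), "rvec" (rotation vector, rad) and "tvec" (3), from world to camera coordinates, as OpenCV has them. Camera axes: x right, y down, z forward; pixel columns grow to the right and rows downward; lengths in m; the calibration is good to about 2 mm. A picture is of the moment at which its call begins. There is no depth.
- arm.sign_off(): hands the job in, once; it reports no verdict.
Trained networks look in a picture, given as the dict that the camera call returned (one of the last four; its "shot" number tells which), for a name from the list of things; names that differ only in an ending like _2 or _b are one class to them, and where a whole thing is asked for, a point or a joint stands for the part that bears it (a point fixed in the world has none). Each returns a list of dicts, best first, with "score" (0 to 1); they miss things now and then, are a little off and sometimes report something else, mostly with a low value. They report only what shows in the picture. A call takes as long as a camera call. They do not tell look-alikes from the thing itself.
- arm.spot_in(target, picture): "position" ([x, y, z] in m, in world coordinates, good to about 4 mm: the middle of the surface that is visible of it).
- arm.tip_of(target, picture): "position" ([x, y, z] in m, in world coordinates, good to about 4 mm: a listed point, or the origin of a listed thing).
The state is a dict: "time": time; "qpos": joint angles; "qd": joint speeds; "joint_torque": joint torques, N m; "eef_pos": TCP position; "eef_rot": TCP orientation; "ft_force": force on the tool from outside, world axes, zero at the start; "torque": the same for the moment, N m; "width": finger opening in m.
Only numpy, scipy, OpenCV 4.12 (cv2) and the standard library are available. Lean on these libraries where they do the work, as an engineer would, in place of code of your own. Each camera call takes 0.05 s, during which the arm holds its last target. There are 200 camera calls.

## Working session

There is one attempt and no reset: what is moved stays moved. The work goes in short steps, Python scripts to look and compute and a tool call to move; the robot and the scene stay as the last step left them, time stands still between calls to the robot, and variables do not carry over. Pictures are saved under pics/ and viewed, about 8 in all and at most 12, crops included, and the job is handed in when it is done.

Besides the shell and the picture viewer there is one more tool, called after "Request:" as name(argument=value, ...) on one line, values as JSON. carry_out: Moves the arm, as the interface text tells. Its arguments: {"type":"object","properties":{"rows":{"type":"array"},"squeeze":{"type":"number"}},"required":["rows"]}

```bash
ls; mkdir -p pics; cat > h.py <<'E'
import numpy as np, cv2, json
from bench import arm
def K(p):
    f=200/np.tan(np.radians(p["fovy"])/2)
    return np.array([[f,0,p["cx"]],[0,f,p["cy"]],[0,0,1.]])
def proj(p,X):
    return cv2.projectPoints(np.array(X,float).reshape(-1,3),np.array(p["rvec"]),np.array(p["tvec"]),K(p),np.array(p["D"]))[0][:,0]
def ray(p,uv,z):
    n=cv2.undistortPoints(np.array(uv,float).reshape(-1,1,2),K(p),np.array(p["D"]))[:,0]
    R=cv2.Rodrigues(np.array(p["rvec"]))[0]; C=-R.T@np.array(p["tvec"]).ravel()
    d=np.c_[n,np.ones(len(n))]@R
    return C+d*((z-C[2])/d[:,2])[:,None]
def save(p,name,s=1): cv2.imwrite("pics/"+name,cv2.resize(p["color"][...,::-1],None,fx=s,fy=s,interpolation=cv2.INTER_CUBIC))
E
python3 - <<'E'
from h import *
ps={n:arm.read_camera(n) for n in("side","top")}
for n,p in ps.items():
    save(p,n+"0.png",1.25)
    for t in ["balance","ledge_top","pan_top","gate_knob","tray","weight","pedal_unit","pedal_pad"]:
        print(n,t,[(round(d["score"],2),np.round(d["position"],3).tolist(),np.round(proj(p,d["position"])[0]).tolist()) for d in arm.tip_of(t,p)[:3]])
print({k:np.round(v,3).tolist() for k,v in arm.state().items()})
E
```

```text
pics
side balance [(0.85, [0.508, 0.049, 0.002], [316.0, 245.0])]
side ledge_top [(0.63, [0.511, -0.037, 0.061], [324.0, 219.0])]
side pan_top [(0.55, [0.501, 0.105, 0.061], [312.0, 244.0])]
side gate_knob [(0.61, [0.51, 0.036, 0.109], [317.0, 221.0])]
side tray [(0.61, [0.522, -0.035, 0.061], [321.0, 219.0])]
side weight [(0.65, [0.553, 0.34, -0.002], [272.0, 298.0])]
side pedal_unit [(0.72, [0.446, -0.728, 0.002], [386.0, 143.0]), (0.62, [0.49, -0.357, 0.001], [354.0, 185.0]), (0.57, [0.42, -0.527, 0.001], [380.0, 167.0])]
side pedal_pad [(0.72, [0.512, -0.037, 0.062], [323.0, 219.0]), (0.68, [0.466, -0.363, 0.05], [361.0, 176.0]), (0.51, [0.394, -0.532, 0.043], [387.0, 160.0])]
top balance [(0.71, [0.515, 0.048, -0.0], [271.0, 204.0])]
top ledge_top [(0.67, [0.514, -0.036, 0.06], [293.0, 203.0])]
top pan_top [(0.56, [0.507, 0.101, 0.058], [253.0, 205.0])]
top gate_knob [(0.66, [0.606, 0.487, -0.001], [149.0, 177.0]), (0.54, [0.51, 0.038, 0.104], [270.0, 203.0])]
top tray [(0.6, [0.525, -0.036, 0.055], [293.0, 200.0]), (0.52, [0.75, -0.298, -0.004], [368.0, 140.0])]
top weight [(0.61, [0.553, 0.347, -0.001], [187.0, 192.0])]
top pedal_unit [(0.85, [0.494, -0.356, -0.001], [385.0, 211.0]), (0.82, [0.42, -0.528, 0.001], [434.0, 233.0]), (0.67, [0.447, -0.725, 0.002], [490.0, 226.0])]
top pedal_pad [(0.88, [0.422, -0.735, 0.048], [499.0, 233.0]), (0.87, [0.392, -0.531, 0.046], [438.0, 241.0]), (0.82, [0.467, -0.362, 0.047], [389.0, 218.0])]
{'time': 0.9, 'qpos': [64.441, 21.71, 99.363, 0.002, 58.928, -1.906], 'qd': [-0.026, 0.02, 0.037, -0.028, -0.044, -0.015], 'joint_torque': [0.001, -76.373, -43.471, 0.065, 0.039, -0.0], 'eef_pos': [0.281, 0.641, 0.214], 'eef_rot': [[-0.916, 0.401, -0.0], [0.401, 0.916, 0.0], [0.0, -0.0, -1.0]], 'ft_force': [-0.99, -0.383, -0.539], 'torque': [-0.017, 0.014, 0.022], 'width': 0.091}
```

View pics/side0.png

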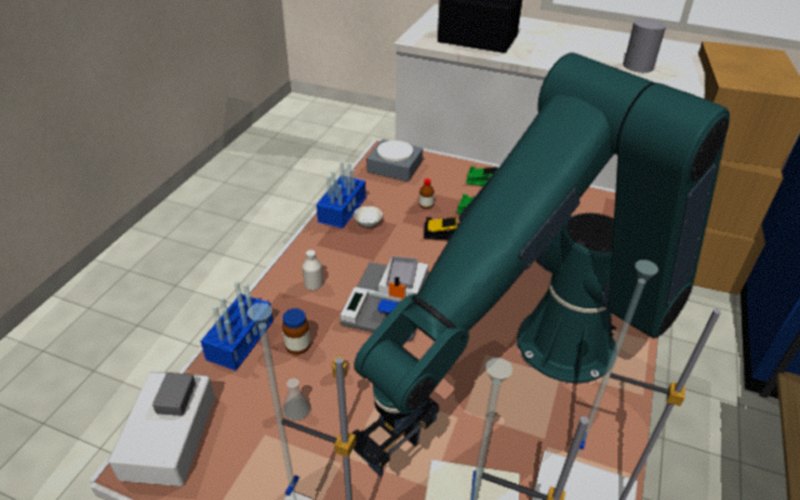

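View pics/top0.png

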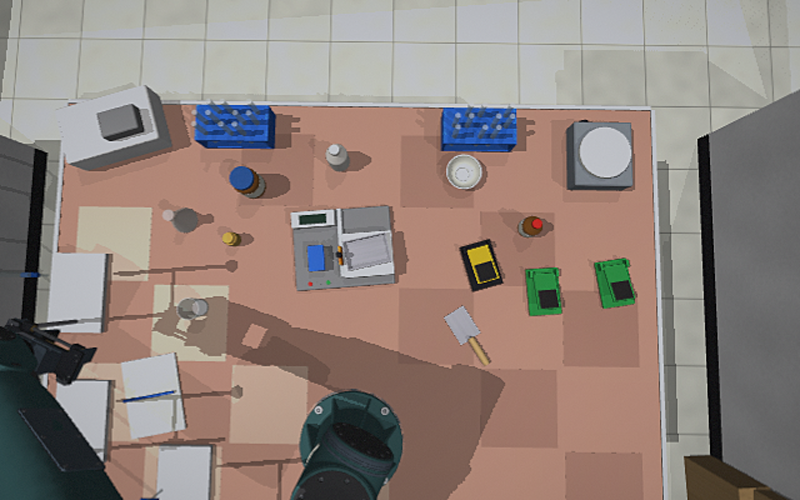

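The side view shows the balance near (385,300), the weight at (340,367) and the arm in front. In the top view the balance is at (345,248), the brass weight at (231,240) and the tray at (367,252). There are three pedal candidates, at (481,265), (544,290) and (615,282). Only the one at (481,265) is yellow; the other two are green decoys. I'll confirm that in an enlarged crop, and work out the balance yaw, the bystanders and the poles.

```bash
python3 - <<'E'
from h import *
p=arm.read_camera("top"); s=arm.read_camera("side")
for t in ["reagent_jar","dish","beaker","flask","brown_bottle","wash_bottle","spatula"]:
    print(t,[(round(d["score"],2),np.round(d["position"],3).tolist()) for d in arm.tip_of(t,p)[:2]])
# poles: triangulate disc pairs
def tri(a,b):
    P=[]
    for q,uv in((p,a),(s,b)):
        P.append((ray(q,[uv],0)[0],ray(q,[uv],.5)[0]))
    (a0,a1),(b0,b1)=P; u=a1-a0; v=b1-b0
    t=np.linalg.lstsq(np.c_[u,-v],b0-a0,rcond=None)[0]
    return np.round((a0+t[0]*u+b0+t[1]*v)/2,3),np.linalg.norm(a0+t[0]*u-b0-t[1]*v).round(3)
T=[(186,212),(156,248),(190,314)];S=[(208,250),(400,296),(518,214)]
for a in T:
    for b in S: print(a,b,tri(a,b))
im=cv2.cvtColor(p["color"],cv2.COLOR_RGB2HSV)
def mask(lo,hi,box):
    m=cv2.inRange(im,lo,hi); k=np.zeros_like(m); x0,y0,x1,y1=box; k[y0:y1,x0:x1]=m[y0:y1,x0:x1]; return k
def rect(m,z,n):
    uv=np.argwhere(m)[:,::-1]; 
    X=ray(p,uv,z)[:,:2]*1000
    r=cv2.minAreaRect(X.astype(np.float32)); print(n,len(uv),np.round(r[0],1),np.round(r[1],1),round(r[2],1))
rect(mask((105,150,90),(125,255,255),(240,190,272,222)),.058,"pan")
rect(mask((22,130,120),(35,255,255),(365,185,405,235)),.038,"pedal")
c=p["color"][150:260,160:480][...,::-1]
cv2.imwrite("pics/c1.png",cv2.resize(c,None,fx=2.5,fy=2.5,interpolation=cv2.INTER_CUBIC))
c=p["color"][155:245,220:330][...,::-1]
cv2.imwrite("pics/c2.png",cv2.resize(c,None,fx=6.5,fy=6.5,interpolation=cv2.INTER_CUBIC))
E
```

```text
reagent_jar [(0.75, [0.711, 0.291, -0.003])]
dish [(0.75, [0.502, 0.102, 0.061]), (0.55, [0.749, -0.299, -0.002])]
beaker [(0.86, [0.364, 0.438, 0.0])]
flask [(0.88, [0.609, 0.485, -0.003])]
brown_bottle [(0.48, [0.6, -0.49, -0.0])]
wash_bottle [(0.75, [0.785, 0.048, 0.001])]
spatula [(0.59, [0.289, -0.322, 0.0])]
(186, 212) (208, 250) (array([0.6  , 0.35 , 0.211]), np.float64(0.286))
(186, 212) (400, 296) (array([0.308, 0.288, 0.144]), np.float64(0.338))
(186, 212) (518, 214) (array([0.178, 0.207, 0.526]), np.float64(0.574))
(156, 248) (208, 250) (array([0.516, 0.412, 0.312]), np.float64(0.338))
(156, 248) (400, 296) (array([0.249, 0.351, 0.203]), np.float64(0.234))
(156, 248) (518, 214) (array([0.14 , 0.256, 0.529]), np.float64(0.488))
(190, 314) (208, 250) (array([0.423, 0.364, 0.373]), np.float64(0.536))
(190, 314) (400, 296) (array([0.148, 0.276, 0.127]), np.float64(0.017))
(190, 314) (518, 214) (array([0.052, 0.185, 0.443]), np.float64(0.341))
pan 262 [502.6 101.8] [69.1 43.4] 6.4
pedal 299 [ 492.5 -354.7] [97.2 62.1] 18.5
```

View pics/c1.png

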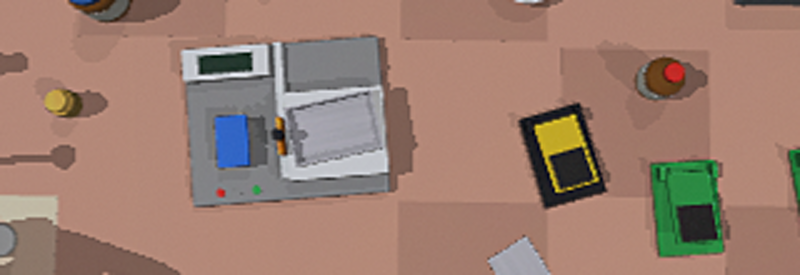

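View pics/c2.png

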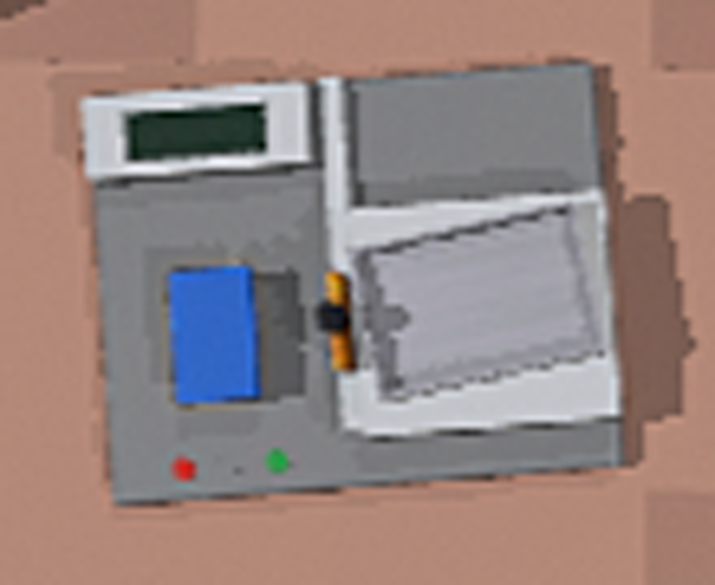

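The crops confirm the layout. The yellow pedal at (562,150) in the crop is the only non-green unit, with its black pad towards the robot. The brass weight is at (62,102). The balance is turned about 5°: blue pan at (213,335), gate knob at (333,316), and the tray turned relative to the ledge. Next I'll fit the poses from the corners.

```bash
python3 - <<'E'
from h import *
from scipy.optimize import least_squares
p=arm.read_camera("top")
def px(c): c=np.array(c,float); return (c+.5)/6.5-.5+np.array([220,155])
L=[((115,503),(-85,120,22)),((620,465),(-85,-155,22)),((595,62),(135,-155,22)),
((602,190),(60,-155,60)),((618,413),(-60,-155,60)),((368,436),(-60,-20,60)),
((167,270),(35,76,58)),((250,265),(35,32,58)),((258,398),(-35,32,58)),((177,404),(-35,76,58)),((332,316),(0,-13,109))]
uv=px([a for a,b in L]); M=np.array([b for a,b in L])/1000.
def tf(q,M):
    c,s=np.cos(q[2]),np.sin(q[2]); return np.c_[q[0]+c*M[:,0]-s*M[:,1],q[1]+s*M[:,0]+c*M[:,1],M[:,2]]
f=lambda q:(proj(p,tf(q,M))-uv).ravel()
r=least_squares(f,[.51,.05,.08],loss="soft_l1"); q=r.x
print("bal",np.round(q[:2],4),np.degrees(q[2]).round(2)); print(np.round(f(q).reshape(-1,2),1).tolist())
T=[((358,250),(40,60,78)),((568,205),(40,-60,78)),((605,350),(-40,-60,78)),((385,402),(-40,60,78))]
uv=px([a for a,b in T]); M=np.array([b for a,b in T])/1000.
t=least_squares(f,[.52,-.036,.2]).x
print("tray",np.round(t[:2],4),np.degrees(t[2]).round(2)); print(np.round(f(t).reshape(-1,2),1).tolist())
for n,b in dict(ledge=(0,-87.5,60),pan=(0,54,58),knob=(0,-13,109),knobopen=(105,-13,109)).items(): print(n,np.round(tf(q,np.array([b])/1000.),4))
c,s=np.cos(q[2]),np.sin(q[2]); d=t[:2]-q[:2]; print("tray in bal",np.round([c*d[0]+s*d[1],-s*d[0]+c*d[1]],4),np.degrees(t[2]-q[2]))
np.save("bal.npy",q)
# where the present robot: yaw
R=np.array(arm.state()["eef_rot"]); print("tool x az",np.degrees(np.arctan2(R[1,0],R[0,0])),"y az",np.degrees(np.arctan2(R[1,1],R[0,1])))
E
```

```text
bal [0.5081 0.0486] 5.15
[[-0.6, 0.3], [0.8, 0.1], [-0.2, -0.5], [0.3, -0.3], [0.5, 0.6], [-0.9, 0.2], [0.1, -0.0], [0.2, -0.3], [0.3, -0.2], [-0.2, -0.1], [-0.3, 0.2]]
tray [ 0.5202 -0.0373] 13.36
[[-1.4, 0.2], [1.2, -0.7], [0.7, 0.3], [-0.5, 0.1]]
ledge [[ 0.5159 -0.0386  0.06  ]]
pan [[0.5032 0.1023 0.058 ]]
knob [[0.5092 0.0356 0.109 ]]
knobopen [[0.6138 0.045  0.109 ]]
tray in bal [ 0.0044 -0.0866] 8.208732804595801
tool x az 156.34907803097175 y az 66.34907801942391
```

Balance at (0.508, 0.049), yaw 5.15°. The fit is good to under 1 px and agrees with the networks and the known heights. First I move in above the gate, shut the fingers, and turn so tool y lies along balance x.

Request:
carry_out(rows=[{"delta_pos": [-0.0245,-0.0284,0],"turn": 0,"claw": 0},{"delta_pos": [-0.0245,-0.0284,0],"turn": 0,"claw": 0},{"delta_pos": [-0.0245,-0.0284,0],"turn": 0,"claw": 0},{"delta_pos": [-0.0245,-0.0284,0],"turn": 0,"claw": 0},{"delta_pos": [-0.0245,-0.0284,0],"turn": 0,"claw": 0}])

```text
time: 1.82
eef_pos: [0.3362, 0.4604, 0.2139]
eef_rot: [[-0.916, 0.401, 0.0], [0.401, 0.916, 0.0], [-0.0, 0.0, -1.0]]
ft_force: [1.4, -0.3, 0.0]
width: 0.0911
```

Request:
carry_out(rows=[{"delta_pos": [-0.0245,-0.0284,0],"turn": 0,"claw": 1},{"delta_pos": [-0.0245,-0.0284,0],"turn": 0,"claw": 1},{"delta_pos": [-0.0245,-0.0284,0],"turn": 0,"claw": 1},{"delta_pos": [-0.0245,-0.0284,0],"turn": 0,"claw": 1},{"delta_pos": [-0.0245,-0.0284,0],"turn": 0,"claw": 1}])

```text
time: 2.23
eef_pos: [0.3915, 0.2811, 0.2141]
eef_rot: [[-0.916, 0.401, 0.0], [0.401, 0.916, 0.0], [-0.0, 0.0, -1.0]]
ft_force: [1.4, -0.5, 0.4]
width: 0.0609
```

Request:
carry_out(rows=[{"delta_pos": [-0.0245,-0.0284,0],"turn": 0,"claw": 1},{"delta_pos": [-0.0245,-0.0284,0],"turn": 0,"claw": 1},{"delta_pos": [-0.0245,-0.0284,0],"turn": 0,"claw": 1},{"delta_pos": [-0.0245,-0.0284,0],"turn": 0,"claw": 1},{"delta_pos": [-0.0245,-0.0284,0],"turn": 0,"claw": 1}])

```text
time: 2.65
eef_pos: [0.4468, 0.1018, 0.2143]
eef_rot: [[-0.916, 0.401, 0.001], [0.401, 0.916, 0.0], [-0.001, 0.0, -1.0]]
ft_force: [1.5, 0.1, 0.3]
width: 0.0276
```

Request:
carry_out(rows=[{"delta_pos": [-0.0245,-0.0284,0],"turn": 0,"claw": 1},{"delta_pos": [-0.0245,-0.0284,0],"turn": 0,"claw": 1},{"delta_pos": [0,0,0],"turn": 0.1187,"claw": 1},{"delta_pos": [0,0,0],"turn": 0.1187,"claw": 1},{"delta_pos": [0,0,0],"turn": 0.1187,"claw": 1}])

```text
time: 3.07
eef_pos: [0.4688, 0.031, 0.214]
eef_rot: [[-0.713, 0.701, 0.0], [0.701, 0.713, 0.0], [-0.0, 0.0, -1.0]]
ft_force: [-0.7, -0.1, 0.4]
width: 0.0008
```

Request:
carry_out(rows=[{"delta_pos": [0,0,0],"turn": 0.1187,"claw": 1},{"delta_pos": [0,0,0],"turn": 0.1187,"claw": 1},{"delta_pos": [0,0,0],"turn": 0.1187,"claw": 1},{"delta_pos": [0,0,0],"turn": 0.1187,"claw": 1},{"delta_pos": [0,0,0],"turn": 0.1187,"claw": 1}])

```text
time: 3.48
eef_pos: [0.4687, 0.0319, 0.2141]
eef_rot: [[-0.201, 0.98, 0.0], [0.98, 0.201, 0.0], [-0.0, 0.0, -1.0]]
ft_force: [0.6, 0.2, 0.6]
width: 0.0004
```

Request:
carry_out(rows=[{"delta_pos": [0,0,0],"turn": 0.1187,"claw": 1},{"delta_pos": [0,0,0],"turn": 0,"claw": 1}])

```text
time: 3.65
eef_pos: [0.4687, 0.0319, 0.214]
eef_rot: [[-0.084, 0.996, 0.0], [0.996, 0.084, 0.0], [-0.0, 0.0, -1.0]]
ft_force: [0.6, -0.5, 0.7]
width: 0.0005
```

```bash
cat >> h.py <<'E'
def where():
    s=arm.state(); q=np.load("bal.npy"); P=np.array(s["eef_pos"]); R=np.array(s["eef_rot"])
    d=P[:2]-q[:2]; c,sn=np.cos(q[2]),np.sin(q[2])
    f=np.array(s["ft_force"])
    print("t",round(s["time"],2),"bal xyz mm",np.round([1e3*(c*d[0]+sn*d[1]),1e3*(-sn*d[0]+c*d[1]),1e3*P[2]],1),"world",np.round(P,4),"yaz",round(np.degrees(np.arctan2(R[1,1],R[0,1])),2),"F",np.round(f,1),"w",round(s["width"],4))
E
python3 -c "
from h import *
where()"
```

```text
t 3.65 bal xyz mm [-40.7 -13.1 214. ] world [0.4687 0.0319 0.214 ] yaz 4.81 F [ 0.6 -0.5  0.7] w 0.0005
```

Request:
carry_out(rows=[{"delta_pos": [0,0,0.04],"turn": -0.006,"claw": 1},{"delta_pos": [0,0,0.04],"turn": 0,"claw": 1},{"delta_pos": [0,0,0.03],"turn": 0,"claw": 1},{"delta_pos": [0,0,0.01],"turn": 0,"claw": 1},{"delta_pos": [0,0,0],"turn": 0,"claw": 1}])

```text
time: 4.07
eef_pos: [0.4672, 0.0318, 0.0921]
eef_rot: [[-0.098, 0.995, -0.004], [0.995, 0.098, -0.0], [0.0, -0.004, -1.0]]
ft_force: [0.6, 0.3, 0.1]
width: 0.0001
```

Request:
carry_out(rows=[{"delta_pos": [0,0.01,0],"turn": 0,"claw": 1},{"delta_pos": [0,0.01,0],"turn": 0,"claw": 1},{"delta_pos": [0,0.01,0],"turn": 0,"claw": 1},{"delta_pos": [0,0.01,0],"turn": 0,"claw": 1},{"delta_pos": [0,0.01,0],"turn": 0,"claw": 1}])

```text
time: 4.48
eef_pos: [0.5203, 0.0368, 0.095]
eef_rot: [[-0.096, 0.995, 0.002], [0.995, 0.096, 0.0], [-0.0, 0.002, -1.0]]
ft_force: [-2.2, -0.3, 1.7]
width: 0.0005
```

Request:
carry_out(rows=[{"delta_pos": [0,0.012,0],"turn": 0,"claw": 1},{"delta_pos": [0,0.012,0],"turn": 0,"claw": 1},{"delta_pos": [0,0.012,0],"turn": 0,"claw": 1},{"delta_pos": [0,0.012,0],"turn": 0,"claw": 1},{"delta_pos": [0,0.012,0],"turn": 0,"claw": 1}])

```text
time: 4.9
eef_pos: [0.5794, 0.0425, 0.0939]
eef_rot: [[-0.096, 0.995, -0.0], [0.995, 0.096, -0.0], [-0.0, -0.0, -1.0]]
ft_force: [-2.6, -0.5, 1.1]
width: 0.0005
```

Request:
carry_out(rows=[{"delta_pos": [0,0.006,0],"turn": 0,"claw": 1},{"delta_pos": [0,0.004,0],"turn": 0,"claw": 1},{"delta_pos": [0,0.002,0],"turn": 0,"claw": 1},{"delta_pos": [0,0,0],"turn": 0,"claw": 1}])

```text
time: 5.23
eef_pos: [0.5903, 0.0436, 0.0939]
eef_rot: [[-0.096, 0.995, 0.0], [0.995, 0.096, 0.0], [-0.0, 0.0, -1.0]]
ft_force: [0.2, 0.9, -0.1]
width: 0.0006
```

Request:
carry_out(rows=[{"delta_pos": [0,0.002,0],"turn": 0,"claw": 1},{"delta_pos": [0,0.002,0],"turn": 0,"claw": 1},{"delta_pos": [0,0,0],"turn": 0,"claw": 1}])

```text
time: 5.48
eef_pos: [0.5941, 0.0439, 0.0939]
eef_rot: [[-0.096, 0.995, -0.0], [0.995, 0.096, 0.0], [0.0, -0.0, -1.0]]
ft_force: [-1.1, 0.5, -0.6]
width: 0.0002
```

Request:
carry_out(rows=[{"delta_pos": [0,0.002,0],"turn": 0,"claw": 1},{"delta_pos": [0,0,0],"turn": 0,"claw": 1}])

```text
time: 5.65
eef_pos: [0.5961, 0.0441, 0.0939]
eef_rot: [[-0.096, 0.995, -0.0], [0.995, 0.096, 0.0], [0.0, -0.0, -1.0]]
ft_force: [-1.2, -1.2, 0.1]
width: 0.0002
```

Request:
carry_out(rows=[{"delta_pos": [0,0.002,0],"turn": 0,"claw": 1},{"delta_pos": [0,0.001,0],"turn": 0,"claw": 1},{"delta_pos": [0,0,0],"turn": 0,"claw": 1}])

```text
time: 5.9
eef_pos: [0.597, 0.0442, 0.0935]
eef_rot: [[-0.096, 0.995, -0.005], [0.995, 0.096, -0.0], [0.0, -0.005, -1.0]]
ft_force: [-15.3, -1.3, 10.9]
width: 0.0006
```

Request:
carry_out(rows=[{"delta_pos": [0,0.002,0],"turn": 0,"claw": 1},{"delta_pos": [0,0.001,0],"turn": 0,"claw": 1},{"delta_pos": [0,0,0],"turn": 0,"claw": 1}])

```text
time: 6.15
eef_pos: [0.5977, 0.0443, 0.0934]
eef_rot: [[-0.096, 0.995, -0.01], [0.995, 0.096, -0.001], [0.0, -0.01, -1.0]]
ft_force: [-31.5, -5.2, 25.5]
width: 0.0005
```

Gate stop reached: the contact position stalled and the force jumped to about 31 N. Backing off, then going above the tray with the jaws open.

Request:
carry_out(rows=[{"delta_pos": [0,-0.006,0],"turn": 0,"claw": 1},{"delta_pos": [0,-0.006,0],"turn": 0,"claw": 1},{"delta_pos": [0,0,-0.035],"turn": 0,"claw": 1},{"delta_pos": [0,0,-0.035],"turn": 0,"claw": 0},{"delta_pos": [-0.025,-0.024,0],"turn": 0,"claw": 0}])

```text
time: 6.57
eef_pos: [0.5745, 0.0183, 0.1705]
eef_rot: [[-0.098, 0.995, 0.011], [0.995, 0.098, 0.0], [-0.001, 0.011, -1.0]]
ft_force: [0.8, -1.6, 1.5]
width: 0.0108
```

Request:
carry_out(rows=[{"delta_pos": [-0.025,-0.024,0],"turn": 0,"claw": 0},{"delta_pos": [-0.024,-0.024,0],"turn": 0,"claw": 0},{"delta_pos": [0,0,0],"turn": -0.0685,"claw": 0},{"delta_pos": [0,0,0],"turn": -0.0685,"claw": 0},{"delta_pos": [0,0,0],"turn": 0,"claw": 0}])

```text
time: 6.98
eef_pos: [0.5257, -0.0375, 0.1643]
eef_rot: [[-0.233, 0.973, 0.001], [0.973, 0.233, -0.0], [-0.0, 0.001, -1.0]]
ft_force: [-0.2, 0.0, 0.7]
width: 0.0443
```

```bash
python3 -c "
from h import *
where()
p=arm.read_camera('side'); q=arm.read_camera('top')
for t in ['gate_knob','tray']:
  for c in (p,q): print(t,[(round(d['score'],2),np.round(d['position'],3).tolist()) for d in arm.tip_of(t,c)[:2]])
a=cv2.resize(p['color'][150:250,230:370],None,fx=5,fy=5,interpolation=cv2.INTER_CUBIC)
b=cv2.resize(q['color'][150:250,210:350],None,fx=5,fy=5,interpolation=cv2.INTER_CUBIC)
cv2.imwrite('pics/d1.png',cv2.resize(np.vstack([a,b])[...,::-1],(420,600)))
"
```

```text
t 6.98 bal xyz mm [  9.8 -87.3 164.3] world [ 0.5257 -0.0375  0.1643] yaz 13.47 F [-0.2  0.   0.7] w 0.0443
gate_knob [(0.49, [0.614, 0.045, 0.108])]
gate_knob []
tray [(0.89, [0.523, -0.035, 0.064]), (0.37, [0.556, 0.342, 0.003])]
tray []
```

View pics/d1.png

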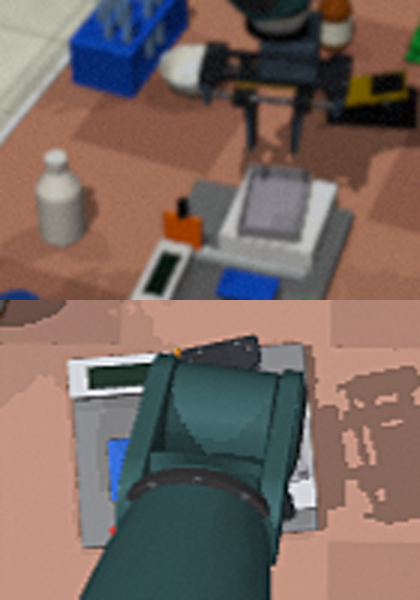

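The side crop shows the gate fully open (orange at (183,228), with the knob estimate matching the open position) and the fingers above the tray. Shifting 4 mm, then lowering with the jaws open.

Request:
carry_out(rows=[{"delta_pos": [0,-0.004,0],"turn": 0,"claw": 0},{"delta_pos": [0,0,0.02],"turn": 0,"claw": 0},{"delta_pos": [0,0,0.02],"turn": 0,"claw": 0},{"delta_pos": [0,0,0.02],"turn": 0,"claw": 0},{"delta_pos": [0,0,0.015],"turn": 0,"claw": 0}])

```text
time: 7.7
eef_pos: [0.5209, -0.0378, 0.0876]
eef_rot: [[-0.23, 0.973, -0.001], [0.973, 0.23, 0.0], [0.0, -0.001, -1.0]]
ft_force: [0.7, 0.3, -0.4]
width: 0.0915
```

Request:
carry_out(rows=[{"delta_pos": [0,0,0.01],"turn": 0,"claw": 0},{"delta_pos": [0,0,0.008],"turn": 0,"claw": 0},{"delta_pos": [0,0,0.005],"turn": 0,"claw": 0},{"delta_pos": [0,0,0],"turn": 0,"claw": 0}])

```text
time: 8.03
eef_pos: [0.5213, -0.0379, 0.0654]
eef_rot: [[-0.231, 0.973, -0.001], [0.973, 0.231, 0.0], [0.0, -0.001, -1.0]]
ft_force: [-0.6, -0.4, 0.6]
width: 0.0912
```

Request:
carry_out(rows=[{"delta_pos": [0,0,0],"turn": 0,"claw": 0.2},{"delta_pos": [0,0,0],"turn": 0,"claw": 0.2},{"delta_pos": [0,0,0],"turn": 0,"claw": 0.2},{"delta_pos": [0,0,0],"turn": 0,"claw": 0.2}], squeeze=6)

```text
time: 8.37
eef_pos: [0.5221, -0.038, 0.0666]
eef_rot: [[-0.231, 0.973, 0.001], [0.973, 0.231, -0.0], [-0.0, 0.001, -1.0]]
ft_force: [-1.2, -0.1, 5.6]
width: 0.0803
```

```bash
python3 -c "
from h import *
where()"
```

```text
t 8.37 bal xyz mm [  6.2 -87.5  66.6] world [ 0.5221 -0.038   0.0666] yaz 13.33 F [-1.2 -0.1  5.6] w 0.0803
```

Request:
carry_out(rows=[{"delta_pos": [0,-0.002,0],"turn": 0.048,"claw": 0.2},{"delta_pos": [0,-0.002,0],"turn": 0.048,"claw": 0.2},{"delta_pos": [0,-0.002,0],"turn": 0.047,"claw": 0.2},{"delta_pos": [0,0,0],"turn": 0,"claw": 0.2},{"delta_pos": [0,0,0],"turn": 0,"claw": 0.2}])

```text
time: 8.78
eef_pos: [0.5162, -0.0391, 0.0666]
eef_rot: [[-0.091, 0.996, 0.001], [0.996, 0.091, -0.0], [-0.0, 0.001, -1.0]]
ft_force: [-1.5, -0.7, 7.8]
width: 0.08
```

```bash
python3 -c "
from h import *
where()
p=arm.read_camera('side')
print([(round(d['score'],2),np.round(d['position'],3).tolist()) for d in arm.tip_of('tray',p)[:2]])"
```

```text
t 8.78 bal xyz mm [  0.3 -88.1  66.6] world [ 0.5162 -0.0391  0.0666] yaz 5.2 F [-1.5 -0.7  7.8] w 0.08
[(0.81, [0.517, -0.036, 0.059]), (0.41, [0.779, 0.052, 0.002])]
```

Tray gripped (80 mm), squared and centred on the ledge. Now I release it, go behind it, and push with both fingertips.

Request:
carry_out(rows=[{"delta_pos": [0,0,0],"turn": 0,"claw": 0},{"delta_pos": [0,0,0],"turn": 0,"claw": 0},{"delta_pos": [0,0,-0.01],"turn": 0,"claw": 0},{"delta_pos": [0,0,-0.025],"turn": 0,"claw": 0},{"delta_pos": [-0.02,0,-0.015],"turn": 0,"claw": 0.45}])

```text
time: 9.3
eef_pos: [0.5173, -0.0575, 0.1176]
eef_rot: [[-0.092, 0.996, -0.001], [0.996, 0.092, 0.0], [0.0, -0.001, -1.0]]
ft_force: [1.0, -0.1, 0.2]
width: 0.0869
```

Request:
carry_out(rows=[{"delta_pos": [-0.031,0,0],"turn": 0,"claw": 0.45},{"delta_pos": [-0.031,0,0],"turn": 0,"claw": 0.45},{"delta_pos": [0,0,0],"turn": 0,"claw": 0.45},{"delta_pos": [0,0,0.025],"turn": 0,"claw": 0.45},{"delta_pos": [0,0,0.024],"turn": 0,"claw": 0.45}])

```text
time: 9.72
eef_pos: [0.524, -0.1213, 0.0679]
eef_rot: [[-0.089, 0.996, 0.003], [0.996, 0.089, -0.001], [-0.001, 0.003, -1.0]]
ft_force: [0.3, -0.2, -0.3]
width: 0.0541
```

```bash
python3 -c "
from h import *
where()
p=arm.read_camera('side')
print([(round(d['score'],2),np.round(d['position'],3).tolist()) for d in arm.tip_of('tray',p)[:2]])"
```

```text
t 9.72 bal xyz mm [   0.7 -170.6   67.9] world [ 0.524  -0.1213  0.0679] yaz 5.11 F [ 0.3 -0.2 -0.3] w 0.0541
[(0.91, [0.516, -0.038, 0.063])]
```

Request:
carry_out(rows=[{"delta_pos": [0.008,0,0],"turn": 0,"claw": 0.45},{"delta_pos": [0.008,0,0],"turn": 0,"claw": 0.45},{"delta_pos": [0.008,0,0],"turn": 0,"claw": 0.45},{"delta_pos": [0.008,0,0],"turn": 0,"claw": 0.45},{"delta_pos": [0.008,0,0],"turn": 0,"claw": 0.45}])

```text
time: 10.23
eef_pos: [0.5201, -0.0799, 0.068]
eef_rot: [[-0.09, 0.996, 0.002], [0.996, 0.09, -0.0], [-0.001, 0.002, -1.0]]
ft_force: [1.0, -2.5, 2.0]
width: 0.0502
```

Request:
carry_out(rows=[{"delta_pos": [0.008,0,0],"turn": 0,"claw": 0.45},{"delta_pos": [0.008,0,0],"turn": 0,"claw": 0.45},{"delta_pos": [0.008,0,0],"turn": 0,"claw": 0.45},{"delta_pos": [0.008,0,0],"turn": 0,"claw": 0.45},{"delta_pos": [0.008,0,0],"turn": 0,"claw": 0.45}])

```text
time: 10.65
eef_pos: [0.5158, -0.0402, 0.0669]
eef_rot: [[-0.09, 0.996, -0.0], [0.996, 0.09, -0.0], [-0.0, -0.0, -1.0]]
ft_force: [0.2, -1.6, 1.5]
width: 0.0502
```

```bash
python3 -c "
from h import *
where()
p=arm.read_camera('side')
print([(round(d['score'],2),np.round(d['position'],3).tolist()) for d in arm.tip_of('tray',p)[:2]])"
```

```text
t 10.65 bal xyz mm [ -0.2 -89.1  66.9] world [ 0.5158 -0.0402  0.0669] yaz 5.15 F [ 0.2 -1.6  1.5] w 0.0502
[(0.91, [0.512, 0.036, 0.06])]
```

Request:
carry_out(rows=[{"delta_pos": [0.007,0,0],"turn": 0,"claw": 0.45},{"delta_pos": [0.007,0,0],"turn": 0,"claw": 0.45},{"delta_pos": [0.007,0,0],"turn": 0,"claw": 0.45},{"delta_pos": [0.007,0,0],"turn": 0,"claw": 0.45},{"delta_pos": [0.007,0,0],"turn": 0,"claw": 0.45}])

```text
time: 11.17
eef_pos: [0.5126, -0.0054, 0.0669]
eef_rot: [[-0.09, 0.996, -0.0], [0.996, 0.09, 0.0], [0.0, -0.0, -1.0]]
ft_force: [0.8, -1.1, -0.6]
width: 0.0502
```

Request:
carry_out(rows=[{"delta_pos": [0.007,0,0],"turn": 0,"claw": 0.45},{"delta_pos": [0.007,0,0],"turn": 0,"claw": 0.45},{"delta_pos": [0.007,0,0],"turn": 0,"claw": 0.45},{"delta_pos": [0.004,0,0],"turn": 0,"claw": 0.45},{"delta_pos": [0,0,0],"turn": 0,"claw": 0.45}])

```text
time: 11.58
eef_pos: [0.5104, 0.0196, 0.067]
eef_rot: [[-0.09, 0.996, -0.0], [0.996, 0.09, 0.0], [0.0, -0.0, -1.0]]
ft_force: [0.8, -0.1, -0.2]
width: 0.0505
```

```bash
python3 -c "
from h import *
where()
p=arm.read_camera('side')
print([(round(d['score'],2),np.round(d['position'],3).tolist()) for d in arm.tip_of('tray',p)[:2]])
a=cv2.resize(p['color'][150:260,230:370],None,fx=5,fy=5,interpolation=cv2.INTER_CUBIC)
cv2.imwrite('pics/e1.png',a[...,::-1])
"
```

```text
t 11.58 bal xyz mm [ -0.2 -29.1  67. ] world [0.5104 0.0196 0.067 ] yaz 5.18 F [ 0.8 -0.1 -0.2] w 0.0505
[(0.94, [0.506, 0.102, 0.055]), (0.45, [0.467, -0.361, 0.046])]
```

View pics/e1.png

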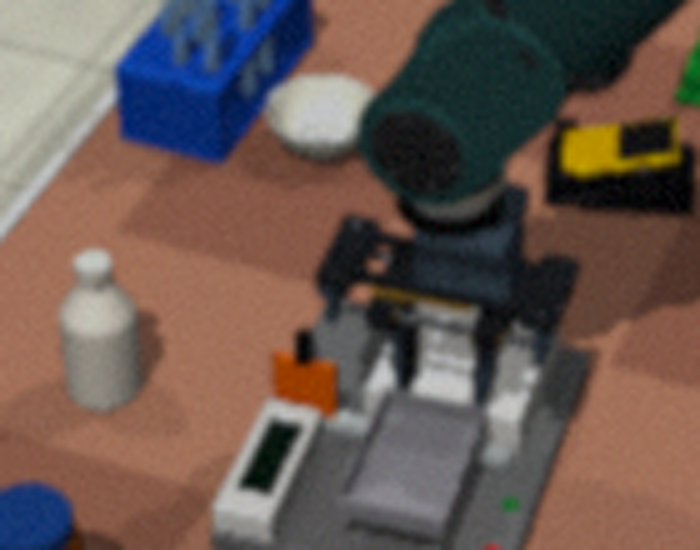

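The tray has crossed and sits on the pan at about (415,460) in the crop, with the fingertips just behind it. I back off towards the pedal so the top camera can measure the tray.

Request:
carry_out(rows=[{"delta_pos": [-0.02,0,0],"turn": 0,"claw": 0.45},{"delta_pos": [0,0,-0.04],"turn": 0,"claw": 0.45},{"delta_pos": [0,0,-0.04],"turn": 0,"claw": 0.45},{"delta_pos": [0,0,-0.04],"turn": 0,"claw": 1},{"delta_pos": [-0.0368,-0.0092,0],"turn": 0,"claw": 1}])

```text
time: 12.1
eef_pos: [0.5107, -0.0367, 0.1941]
eef_rot: [[-0.092, 0.996, 0.01], [0.996, 0.092, -0.0], [-0.001, 0.01, -1.0]]
ft_force: [2.2, -1.0, 1.4]
width: 0.04
```

Request:
carry_out(rows=[{"delta_pos": [-0.0368,-0.0092,0],"turn": 0,"claw": 1},{"delta_pos": [-0.0368,-0.0092,0],"turn": 0,"claw": 1},{"delta_pos": [-0.0368,-0.0092,0],"turn": 0,"claw": 1},{"delta_pos": [-0.0368,-0.0092,0],"turn": 0,"claw": 1},{"delta_pos": [-0.0368,-0.0092,0],"turn": 0,"claw": 1}])

```text
time: 12.52
eef_pos: [0.4764, -0.2281, 0.1871]
eef_rot: [[-0.089, 0.996, 0.0], [0.996, 0.089, -0.0], [-0.0, 0.0, -1.0]]
ft_force: [0.9, -0.2, -0.1]
width: 0.0062
```

Request:
carry_out(rows=[{"delta_pos": [-0.0368,-0.0092,0],"turn": 0,"claw": 1},{"delta_pos": [-0.0368,-0.0092,0],"turn": 0,"claw": 1}])

```text
time: 12.68
eef_pos: [0.4645, -0.3031, 0.1871]
eef_rot: [[-0.089, 0.996, 0.0], [0.996, 0.089, -0.0], [-0.0, 0.0, -1.0]]
ft_force: [1.5, 0.5, 0.3]
width: 0.0005
```

```bash
python3 -c "
from h import *
where()
p=arm.read_camera('side');q=arm.read_camera('top')
for c in (p,q): 
  for t in ['tray','weight','gate_knob','pedal_pad']: print(t,[(round(d['score'],2),np.round(d['position'],3).tolist()) for d in arm.tip_of(t,c)[:2]])
b=q['color'][155:245,220:330]
cv2.imwrite('pics/f1.png',cv2.resize(b,None,fx=6.5,fy=6.5,interpolation=cv2.INTER_CUBIC)[...,::-1])
"
```

```text
t 12.68 bal xyz mm [ -74.9 -346.4  187.1] world [ 0.4645 -0.3031  0.1871] yaz 5.11 F [1.5 0.5 0.3] w 0.0005
tray [(0.7, [0.506, 0.1, 0.058])]
weight [(0.51, [0.55, 0.343, 0.002])]
gate_knob [(0.58, [0.611, 0.045, 0.111])]
pedal_pad [(0.72, [0.394, -0.534, 0.044]), (0.67, [0.422, -0.732, 0.05])]
tray [(0.82, [0.507, 0.099, 0.056])]
weight [(0.51, [0.554, 0.343, 0.0])]
gate_knob [(0.53, [0.614, 0.047, 0.104])]
pedal_pad [(0.96, [0.391, -0.532, 0.048]), (0.56, [0.42, -0.734, 0.048])]
```

View pics/f1.png

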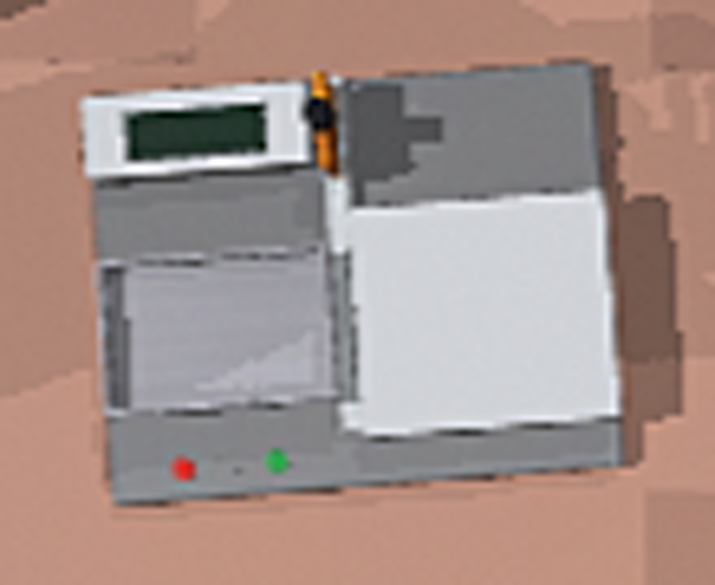

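Top crop: the tray (corners about (100,262), (325,248), (335,400), (105,413)) is square on the pan and the gate is at the far end. Fitting it exactly.

```bash
python3 -c "
from h import *
from scipy.optimize import least_squares
p=arm.read_camera('top'); b=np.load('bal.npy')
C=np.array([(100,262),(325,248),(336,401),(105,413)],float); uv=(C+.5)/6.5-.5+[220,155]
M=np.array([(40,60,76),(40,-60,76),(-40,-60,76),(-40,60,76)])/1e3
def tf(q,M):
    c,s=np.cos(q[2]),np.sin(q[2]); return np.c_[q[0]+c*M[:,0]-s*M[:,1],q[1]+s*M[:,0]+c*M[:,1],M[:,2]]
f=lambda q:(proj(p,tf(q,M))-uv).ravel()
t=least_squares(f,[.505,.1,.09]).x; d=t[:2]-b[:2]; c,s=np.cos(b[2]),np.sin(b[2])
print(t[:2],'in bal',c*d[0]+s*d[1],-s*d[0]+c*d[1],np.degrees(t[2]-b[2])); print(f(t).reshape(-1,2).round(1).tolist())
for y in (46.9,54):
  G=np.array([np.r_[m[:2]+[0,y/1e3],.076] for m in M]); print(y,((proj(p,tf(b,G))-[220,155]+.5)*6.5-.5).round().tolist())
"
```

```text
[0.50350293 0.09785048] in bal -0.00010879226184463877 0.04949559922753447 -0.9969710816411583
[[-0.5, -0.2], [0.6, -0.2], [0.1, 0.1], [-0.2, 0.4]]
46.9 [[101.0, 262.0], [332.0, 244.0], [343.0, 399.0], [110.0, 417.0]]
54 [[87.0, 263.0], [319.0, 245.0], [329.0, 400.0], [96.0, 418.0]]
```

The tray is about 5 mm short of centre (centre at y ≈ 47–50, target 54) and turned about −1°. Going back for a final slow nudge.

Request:
carry_out(rows=[{"delta_pos": [0.037,0.0094,0],"turn": 0,"claw": 0.45},{"delta_pos": [0.037,0.0094,0],"turn": 0,"claw": 0.45},{"delta_pos": [0.037,0.0094,0],"turn": 0,"claw": 0.45},{"delta_pos": [0.037,0.0094,0],"turn": 0,"claw": 0.45},{"delta_pos": [0.037,0.0094,0],"turn": 0,"claw": 0.45}])

```text
time: 13.65
eef_pos: [0.4956, -0.1104, 0.1871]
eef_rot: [[-0.09, 0.996, 0.0], [0.996, 0.09, -0.0], [-0.0, 0.0, -1.0]]
ft_force: [0.7, -0.5, -0.2]
width: 0.0309
```

Request:
carry_out(rows=[{"delta_pos": [0.037,0.0094,0],"turn": 0,"claw": 0.45},{"delta_pos": [0.037,0.0094,0],"turn": 0,"claw": 0.45},{"delta_pos": [0.037,0.0094,0],"turn": 0,"claw": 0.45},{"delta_pos": [0,0,0],"turn": 0,"claw": 0.45},{"delta_pos": [0,0,0.04],"turn": 0,"claw": 0.45}])

```text
time: 14.07
eef_pos: [0.5183, 0.0027, 0.1523]
eef_rot: [[-0.094, 0.996, 0.01], [0.996, 0.094, -0.0], [-0.001, 0.01, -1.0]]
ft_force: [3.7, -0.5, 1.6]
width: 0.0498
```

Request:
carry_out(rows=[{"delta_pos": [0,0,0.04],"turn": 0,"claw": 0.45},{"delta_pos": [0,0,0.03],"turn": 0,"claw": 0.45},{"delta_pos": [0,0,0.01],"turn": 0,"claw": 0.45},{"delta_pos": [0,0,0],"turn": 0,"claw": 0.45}])

```text
time: 14.4
eef_pos: [0.5122, 0.0008, 0.065]
eef_rot: [[-0.09, 0.996, -0.004], [0.996, 0.09, 0.0], [0.001, -0.004, -1.0]]
ft_force: [-1.2, -0.0, 0.5]
width: 0.0499
```

```bash
python3 -c "
from h import *
where()"
```

```text
t 14.4 bal xyz mm [ -0.2 -48.   65. ] world [0.5122 0.0008 0.065 ] yaz 5.17 F [-1.2 -0.   0.5] w 0.0499
```

Request:
carry_out(rows=[{"delta_pos": [0.008,0,0],"turn": 0,"claw": 0.45},{"delta_pos": [0.006,0,0],"turn": 0,"claw": 0.45},{"delta_pos": [0.003,0,0],"turn": 0,"claw": 0.45},{"delta_pos": [0.002,0,0],"turn": 0,"claw": 0.45},{"delta_pos": [0.002,0,0],"turn": 0,"claw": 0.45}])

```text
time: 14.82
eef_pos: [0.5126, 0.0218, 0.0681]
eef_rot: [[-0.09, 0.996, 0.002], [0.996, 0.09, -0.0], [-0.0, 0.002, -1.0]]
ft_force: [-0.3, -2.8, 1.6]
width: 0.0505
```

Request:
carry_out(rows=[{"delta_pos": [0.002,0,0],"turn": 0,"claw": 0.45},{"delta_pos": [0.002,0,0],"turn": 0,"claw": 0.45},{"delta_pos": [0,0,0],"turn": 0,"claw": 0.45}])

```text
time: 15.07
eef_pos: [0.5116, 0.0257, 0.0671]
eef_rot: [[-0.09, 0.996, 0.0], [0.996, 0.09, 0.0], [0.0, 0.0, -1.0]]
ft_force: [-0.5, 0.2, 0.1]
width: 0.0502
```

```bash
python3 -c "
from h import *
where()
p=arm.read_camera('side')
print([(round(d['score'],2),np.round(d['position'],3).tolist()) for d in arm.tip_of('tray',p)[:2]])"
```

```text
t 15.07 bal xyz mm [  1.5 -23.1  67.1] world [0.5116 0.0257 0.0671] yaz 5.14 F [-0.5  0.2  0.1] w 0.0502
[(0.94, [0.504, 0.101, 0.058]), (0.19, [0.708, 0.297, 0.002])]
```

Request:
carry_out(rows=[{"delta_pos": [-0.02,0,0],"turn": 0,"claw": 0.45},{"delta_pos": [0,0,-0.04],"turn": 0,"claw": 0.45},{"delta_pos": [0,0,-0.04],"turn": 0,"claw": 0.45},{"delta_pos": [0,0,-0.03],"turn": 0,"claw": 1},{"delta_pos": [-0.0363,-0.0081,0],"turn": 0,"claw": 1}])

```text
time: 15.58
eef_pos: [0.512, -0.029, 0.1826]
eef_rot: [[-0.093, 0.996, 0.008], [0.996, 0.093, 0.0], [-0.001, 0.008, -1.0]]
ft_force: [2.7, -1.5, 1.4]
width: 0.0396
```

Request:
carry_out(rows=[{"delta_pos": [-0.0363,-0.0081,0],"turn": 0,"claw": 1},{"delta_pos": [-0.0363,-0.0081,0],"turn": 0,"claw": 1},{"delta_pos": [-0.0363,-0.0081,0],"turn": 0,"claw": 1},{"delta_pos": [-0.0363,-0.0081,0],"turn": 0,"claw": 1},{"delta_pos": [-0.0363,-0.0081,0],"turn": 0,"claw": 1}])

```text
time: 16.0
eef_pos: [0.4837, -0.2174, 0.1769]
eef_rot: [[-0.089, 0.996, -0.0], [0.996, 0.089, 0.0], [0.0, -0.0, -1.0]]
ft_force: [1.4, 0.8, 0.8]
width: 0.0061
```

Request:
carry_out(rows=[{"delta_pos": [-0.0363,-0.0081,0],"turn": 0,"claw": 1},{"delta_pos": [-0.0363,-0.0081,0],"turn": 0,"claw": 1},{"delta_pos": [-0.0363,-0.0081,0],"turn": 0,"claw": 1},{"delta_pos": [-0.0363,-0.0081,0],"turn": 0,"claw": 1},{"delta_pos": [0,0,0],"turn": 0,"claw": 1}])

```text
time: 16.42
eef_pos: [0.4645, -0.3683, 0.1771]
eef_rot: [[-0.086, 0.996, 0.001], [0.996, 0.086, -0.001], [-0.001, 0.001, -1.0]]
ft_force: [-0.0, 1.1, 0.2]
width: 0.0002
```

```bash
python3 -c "
from h import *
where()
p=arm.read_camera('side');q=arm.read_camera('top')
for c in (p,q): 
  for t in ['tray','pedal_pad']: print(t,[(round(d['score'],2),np.round(d['position'],3).tolist()) for d in arm.tip_of(t,c)[:3]])
b=q['color'][155:245,220:330]
cv2.imwrite('pics/g1.png',cv2.resize(b,None,fx=6.5,fy=6.5,interpolation=cv2.INTER_CUBIC)[...,::-1])
"
```

```text
t 16.42 bal xyz mm [ -80.8 -411.3  177.1] world [ 0.4645 -0.3683  0.1771] yaz 4.96 F [-0.   1.1  0.2] w 0.0002
tray [(0.64, [0.504, 0.103, 0.06])]
pedal_pad [(0.61, [0.395, -0.531, 0.048]), (0.54, [0.418, -0.731, 0.049]), (0.48, [0.469, -0.362, 0.052])]
tray [(0.95, [0.506, 0.101, 0.057])]
pedal_pad [(0.77, [0.418, -0.737, 0.048]), (0.74, [0.466, -0.363, 0.046]), (0.51, [0.395, -0.529, 0.046])]
```

View pics/g1.png

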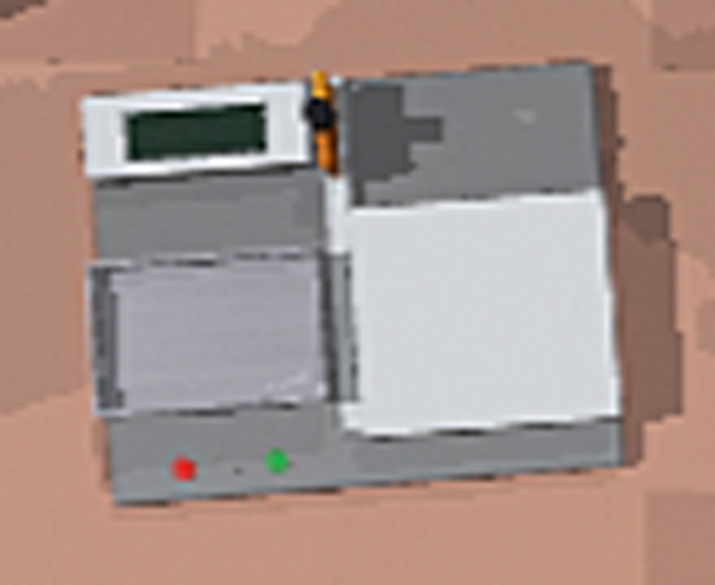

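The tray's corners now match the prediction for exact centring (y = 54) to within about 3 crop px, or 1–2 mm. Now pressing the pedal.

Request:
carry_out(rows=[{"delta_pos": [0.005,0.002,0.04],"turn": 0,"claw": 1},{"delta_pos": [0,0,0.04],"turn": 0,"claw": 1},{"delta_pos": [0,0,0.03],"turn": 0,"claw": 1},{"delta_pos": [0,0,0.01],"turn": 0,"claw": 1},{"delta_pos": [0,0,0.007],"turn": 0,"claw": 1}])

```text
time: 17.13
eef_pos: [0.4663, -0.3569, 0.0487]
eef_rot: [[-0.091, 0.996, -0.002], [0.996, 0.091, 0.002], [0.002, -0.002, -1.0]]
ft_force: [-0.8, 0.9, 1.8]
width: 0.0003
```

Request:
carry_out(rows=[{"delta_pos": [0,0,0.006],"turn": 0,"claw": 1},{"delta_pos": [0,0,0.006],"turn": 0,"claw": 1},{"delta_pos": [0,0,0.005],"turn": 0,"claw": 1},{"delta_pos": [0,0,0.003],"turn": 0,"claw": 1},{"delta_pos": [0,0,0],"turn": 0,"claw": 1}])

```text
time: 17.55
eef_pos: [0.4673, -0.3588, 0.0307]
eef_rot: [[-0.09, 0.996, 0.001], [0.996, 0.09, -0.001], [-0.001, 0.001, -1.0]]
ft_force: [-1.9, -0.7, 6.8]
width: 0.0002
```

Request:
carry_out(rows=[{"delta_pos": [0,0,0.002],"turn": 0,"claw": 1},{"delta_pos": [0,0,0.001],"turn": 0,"claw": 1},{"delta_pos": [0,0,0],"turn": 0,"claw": 1}])

```text
time: 17.8
eef_pos: [0.4672, -0.3589, 0.0282]
eef_rot: [[-0.09, 0.996, 0.001], [0.996, 0.09, -0.001], [-0.001, 0.001, -1.0]]
ft_force: [-3.9, -0.4, 9.2]
width: 0.0003
```

Request:
carry_out(rows=[{"delta_pos": [0,0,0.001],"turn": 0,"claw": 1},{"delta_pos": [0,0,0],"turn": 0,"claw": 1}])

```text
time: 17.97
eef_pos: [0.4673, -0.359, 0.0278]
eef_rot: [[-0.09, 0.996, 0.001], [0.996, 0.09, -0.001], [-0.001, 0.001, -1.0]]
ft_force: [-8.4, 1.7, 20.3]
width: 0.0004
```

The pedal hit its stop at z = 0.028, with the force jumping from 9 to 20 N. Releasing straight up and travelling to the weight.

Request:
carry_out(rows=[{"delta_pos": [0,0,0],"turn": 0,"claw": 1},{"delta_pos": [0,0,-0.01],"turn": 0,"claw": 1},{"delta_pos": [0,0,-0.015],"turn": 0,"claw": 1},{"delta_pos": [0,0,-0.03],"turn": 0,"claw": 1},{"delta_pos": [0,0,-0.04],"turn": 0,"claw": 1}])

```text
time: 18.38
eef_pos: [0.4658, -0.3574, 0.1208]
eef_rot: [[-0.089, 0.996, -0.002], [0.996, 0.089, 0.002], [0.002, -0.002, -1.0]]
ft_force: [-0.2, -0.4, 0.9]
width: 0.0007
```

Request:
carry_out(rows=[{"delta_pos": [0,0,-0.04],"turn": 0,"claw": 0},{"delta_pos": [0,0,-0.04],"turn": 0,"claw": 0},{"delta_pos": [0,0,-0.02],"turn": 0,"claw": 0},{"delta_pos": [0.0364,0.0078,0],"turn": 0,"claw": 0},{"delta_pos": [0.0364,0.0078,0],"turn": 0,"claw": 0}])

```text
time: 18.8
eef_pos: [0.4767, -0.285, 0.2237]
eef_rot: [[-0.087, 0.996, 0.004], [0.996, 0.087, -0.003], [-0.003, 0.004, -1.0]]
ft_force: [1.0, -0.3, 0.0]
width: 0.0307
```

Request:
carry_out(rows=[{"delta_pos": [0.0364,0.0078,0],"turn": 0,"claw": 0},{"delta_pos": [0.0364,0.0078,0],"turn": 0,"claw": 0},{"delta_pos": [0.0364,0.0078,0],"turn": 0,"claw": 0},{"delta_pos": [0.0364,0.0078,0],"turn": 0,"claw": 0},{"delta_pos": [0.0364,0.0078,0],"turn": 0,"claw": 0}])

```text
time: 19.22
eef_pos: [0.4986, -0.0978, 0.222]
eef_rot: [[-0.089, 0.996, 0.002], [0.996, 0.089, -0.0], [-0.001, 0.002, -1.0]]
ft_force: [1.1, -1.0, -0.0]
width: 0.0643
```

Request:
carry_out(rows=[{"delta_pos": [0.0364,0.0078,0],"turn": 0,"claw": 0},{"delta_pos": [0.0364,0.0078,0],"turn": 0,"claw": 0},{"delta_pos": [0.0364,0.0078,0],"turn": 0,"claw": 0},{"delta_pos": [0.0364,0.0078,0],"turn": 0,"claw": 0},{"delta_pos": [0.0364,0.0078,0],"turn": 0,"claw": 0}])

```text
time: 19.63
eef_pos: [0.5211, 0.0873, 0.222]
eef_rot: [[-0.09, 0.996, 0.002], [0.996, 0.09, 0.0], [0.0, 0.002, -1.0]]
ft_force: [0.6, 0.0, -0.4]
width: 0.0911
```

Request:
carry_out(rows=[{"delta_pos": [0.0364,0.0078,0],"turn": 0,"claw": 0},{"delta_pos": [0.0364,0.0078,0],"turn": 0,"claw": 0},{"delta_pos": [0.0364,0.0078,0],"turn": 0,"claw": 0},{"delta_pos": [0.0364,0.0078,0],"turn": 0,"claw": 0},{"delta_pos": [0.0364,0.0078,0],"turn": 0,"claw": 0}])

```text
time: 20.05
eef_pos: [0.5435, 0.2723, 0.222]
eef_rot: [[-0.09, 0.996, 0.002], [0.996, 0.09, 0.001], [0.001, 0.002, -1.0]]
ft_force: [1.2, -1.3, -0.4]
width: 0.0911
```

Request:
carry_out(rows=[{"delta_pos": [0.0364,0.0078,0],"turn": 0,"claw": 0},{"delta_pos": [0.0364,0.0078,0],"turn": 0,"claw": 0},{"delta_pos": [0,0,0],"turn": 0,"claw": 0},{"delta_pos": [0,0,0],"turn": 0,"claw": 0}])

```text
time: 20.38
eef_pos: [0.5524, 0.3457, 0.2215]
eef_rot: [[-0.092, 0.996, 0.001], [0.996, 0.092, 0.001], [0.001, 0.001, -1.0]]
ft_force: [-0.5, -0.8, -0.1]
width: 0.0913
```

```bash
python3 -c "
from h import *
where()
p=arm.read_camera('side');q=arm.read_camera('top')
for c in (p,q): 
  for t in ['tray','weight']: print(t,[(round(d['score'],2),np.round(d['position'],3).tolist()) for d in arm.tip_of(t,c)[:3]])
  print('pad',[np.round(d['position'],3).tolist() for d in arm.tip_of('pedal_pad',c)[:3]])
"
```

```text
t 20.38 bal xyz mm [ 70.8 291.9 221.5] world [0.5524 0.3457 0.2215] yaz 5.27 F [-0.5 -0.8 -0.1] w 0.0913
tray [(0.64, [0.505, 0.102, 0.059])]
weight [(0.47, [0.556, 0.346, 0.0])]
pad [[0.466, -0.362, 0.049], [0.394, -0.532, 0.044], [0.422, -0.734, 0.048]]
tray [(0.7, [0.507, 0.103, 0.053])]
weight [(0.61, [0.556, 0.344, 0.002])]
pad [[0.466, -0.36, 0.049], [0.39, -0.528, 0.046], [0.422, -0.736, 0.05]]
```

Request:
carry_out(rows=[{"delta_pos": [-0.002,0.001,0.04],"turn": 0,"claw": 0},{"delta_pos": [0,0,0.04],"turn": 0,"claw": 0},{"delta_pos": [0,0,0.035],"turn": 0,"claw": 0},{"delta_pos": [0,0,0.03],"turn": 0,"claw": 0},{"delta_pos": [0,0,0.025],"turn": 0,"claw": 0}])

```text
time: 21.2
eef_pos: [0.5529, 0.3412, 0.0486]
eef_rot: [[-0.089, 0.996, -0.001], [0.996, 0.089, -0.001], [-0.001, -0.001, -1.0]]
ft_force: [-0.7, 0.4, 0.0]
width: 0.0912
```

Request:
carry_out(rows=[{"delta_pos": [0,0,0.02],"turn": 0,"claw": 0},{"delta_pos": [0,0,0.01],"turn": 0,"claw": 0},{"delta_pos": [0,0,0],"turn": 0,"claw": 0},{"delta_pos": [0,0,0],"turn": 0,"claw": 0.4},{"delta_pos": [0,0,0],"turn": 0,"claw": 0.4}], squeeze=15)

```text
time: 21.62
eef_pos: [0.5544, 0.3425, 0.0224]
eef_rot: [[-0.089, 0.996, 0.002], [0.996, 0.089, 0.001], [0.001, 0.002, -1.0]]
ft_force: [-0.3, 0.2, -0.0]
width: 0.0808
```

Request:
carry_out(rows=[{"delta_pos": [0,0,0],"turn": 0,"claw": 0.55},{"delta_pos": [0,0,0],"turn": 0,"claw": 0.6},{"delta_pos": [0,0,0],"turn": 0,"claw": 0.7},{"delta_pos": [0,0,0],"turn": 0,"claw": 0.7},{"delta_pos": [0,0,0],"turn": 0,"claw": 0.7}], squeeze=25)

```text
time: 22.03
eef_pos: [0.5536, 0.3422, 0.0212]
eef_rot: [[-0.09, 0.996, 0.0], [0.996, 0.09, 0.0], [0.0, 0.0, -1.0]]
ft_force: [-0.5, 0.5, -0.5]
width: 0.0475
```

```bash
python3 -c "
from h import *
where()"
```

```text
t 22.03 bal xyz mm [ 71.7 288.3  21.2] world [0.5536 0.3422 0.0212] yaz 5.14 F [-0.5  0.5 -0.5] w 0.0475
```

Request:
carry_out(rows=[{"delta_pos": [0,0,0],"turn": 0,"claw": 0.8},{"delta_pos": [0,0,0],"turn": 0,"claw": 0.8},{"delta_pos": [0,0,0],"turn": 0,"claw": 0.8},{"delta_pos": [0,0,0],"turn": 0,"claw": 0.8}], squeeze=30)

```text
time: 22.37
eef_pos: [0.5538, 0.3422, 0.0211]
eef_rot: [[-0.09, 0.996, 0.0], [0.996, 0.09, 0.0], [0.0, 0.0, -1.0]]
ft_force: [2.8, -0.4, 2.2]
width: 0.0372
```

Request:
carry_out(rows=[{"delta_pos": [0,0,-0.005],"turn": 0,"claw": 0.8},{"delta_pos": [0,0,-0.015],"turn": 0,"claw": 0.8},{"delta_pos": [0,0,0],"turn": 0,"claw": 0.8}])

```text
time: 22.62
eef_pos: [0.5543, 0.3426, 0.0433]
eef_rot: [[-0.09, 0.996, 0.002], [0.996, 0.09, 0.001], [0.001, 0.002, -1.0]]
ft_force: [1.2, 0.6, -3.8]
width: 0.0371
```

```bash
python3 -c "
from h import *
where()"
```

```text
t 22.62 bal xyz mm [ 72.4 288.7  43.3] world [0.5543 0.3426 0.0433] yaz 5.14 F [ 1.2  0.6 -3.8] w 0.0371
```

Weight held (37 mm opening, about 4–5 N load). Lifting and carrying it over the tray.

Request:
carry_out(rows=[{"delta_pos": [0,0,-0.03],"turn": 0,"claw": 0.8},{"delta_pos": [0,0,-0.04],"turn": 0,"claw": 0.8},{"delta_pos": [0,0,-0.035],"turn": 0,"claw": 0.8},{"delta_pos": [0,0,-0.015],"turn": 0,"claw": 0.8},{"delta_pos": [-0.012,-0.004,0],"turn": 0,"claw": 0.8}])

```text
time: 23.03
eef_pos: [0.5529, 0.3319, 0.1652]
eef_rot: [[-0.09, 0.996, 0.006], [0.996, 0.09, 0.004], [0.003, 0.007, -1.0]]
ft_force: [0.4, 0.7, -4.9]
width: 0.0371
```

Request:
carry_out(rows=[{"delta_pos": [-0.026,-0.008,0],"turn": 0,"claw": 0.8},{"delta_pos": [-0.03,-0.009,0],"turn": 0,"claw": 0.8},{"delta_pos": [-0.03,-0.009,0],"turn": 0,"claw": 0.8},{"delta_pos": [-0.03,-0.009,0],"turn": 0,"claw": 0.8},{"delta_pos": [-0.03,-0.009,0],"turn": 0,"claw": 0.8}])

```text
time: 23.45
eef_pos: [0.5179, 0.1784, 0.1591]
eef_rot: [[-0.09, 0.996, -0.002], [0.996, 0.09, -0.001], [-0.001, -0.002, -1.0]]
ft_force: [0.9, -0.1, -4.4]
width: 0.0375
```

Request:
carry_out(rows=[{"delta_pos": [-0.03,-0.009,0],"turn": 0,"claw": 0.8},{"delta_pos": [-0.026,-0.008,0],"turn": 0,"claw": 0.8},{"delta_pos": [-0.015,-0.005,0],"turn": 0,"claw": 0.8},{"delta_pos": [-0.006,-0.002,0],"turn": 0,"claw": 0.8},{"delta_pos": [0,0,0],"turn": 0,"claw": 0.8}])

```text
time: 23.87
eef_pos: [0.5017, 0.1003, 0.1598]
eef_rot: [[-0.088, 0.996, -0.002], [0.996, 0.088, -0.0], [-0.0, -0.002, -1.0]]
ft_force: [0.4, 0.6, -4.2]
width: 0.0369
```

```bash
python3 -c "
from h import *
where()
p=arm.read_camera('side')
for t in ['tray','weight']: print(t,[(round(d['score'],2),np.round(d['position'],3).tolist()) for d in arm.tip_of(t,p)[:2]])
"
```

```text
t 23.87 bal xyz mm [ -1.7  52.1 159.8] world [0.5017 0.1003 0.1598] yaz 5.04 F [ 0.4  0.6 -4.2] w 0.0369
tray [(0.74, [0.506, 0.05, 0.002]), (0.58, [0.504, 0.104, 0.06])]
weight [(0.59, [0.5, 0.102, 0.137]), (0.42, [0.512, -0.043, 0.061])]
```

Request:
carry_out(rows=[{"delta_pos": [0.001,0.0015,0.015],"turn": 0,"claw": 0.8},{"delta_pos": [0,0,0.02],"turn": 0,"claw": 0.8},{"delta_pos": [0,0,0.02],"turn": 0,"claw": 0.8},{"delta_pos": [0,0,0.01],"turn": 0,"claw": 0.8},{"delta_pos": [0,0,0.005],"turn": 0,"claw": 0.8}])

```text
time: 24.43
eef_pos: [0.5035, 0.1033, 0.0894]
eef_rot: [[-0.091, 0.996, -0.002], [0.996, 0.091, -0.0], [-0.0, -0.002, -1.0]]
ft_force: [0.1, 0.8, -4.8]
width: 0.0372
```

Request:
carry_out(rows=[{"delta_pos": [0,0,0],"turn": 0,"claw": 0.8},{"delta_pos": [0,0,0],"turn": 0,"claw": 0.8}])

```text
time: 24.6
eef_pos: [0.5046, 0.1031, 0.0913]
eef_rot: [[-0.09, 0.996, 0.0], [0.996, 0.09, 0.0], [0.0, 0.0, -1.0]]
ft_force: [-0.1, -0.3, -4.7]
width: 0.0371
```

```bash
python3 -c "
from h import *
where()
"
```

```text
t 24.6 bal xyz mm [ 1.5 54.6 91.3] world [0.5046 0.1031 0.0913] yaz 5.16 F [-0.1 -0.3 -4.7] w 0.0371
```

Request:
carry_out(rows=[{"delta_pos": [0,-0.001,0.003],"turn": 0,"claw": 0.8},{"delta_pos": [0,0,0.002],"turn": 0,"claw": 0.8},{"delta_pos": [0,0,0.001],"turn": 0,"claw": 0.8},{"delta_pos": [0,0,0],"turn": 0,"claw": 0.8}])

```text
time: 24.93
eef_pos: [0.5033, 0.1026, 0.085]
eef_rot: [[-0.089, 0.996, 0.0], [0.996, 0.089, 0.0], [0.0, 0.0, -1.0]]
ft_force: [-0.4, -0.1, -5.5]
width: 0.0372
```

Request:
carry_out(rows=[{"delta_pos": [0,0,0.001],"turn": 0,"claw": 0.8},{"delta_pos": [0,0,0.001],"turn": 0,"claw": 0.8},{"delta_pos": [0,0,0],"turn": 0,"claw": 0.8}])

```text
time: 25.18
eef_pos: [0.5032, 0.1026, 0.0828]
eef_rot: [[-0.09, 0.996, -0.0], [0.996, 0.09, -0.0], [-0.0, -0.0, -1.0]]
ft_force: [-0.0, -0.2, -5.4]
width: 0.0374
```

Request:
carry_out(rows=[{"delta_pos": [0,0,0.0005],"turn": 0,"claw": 0.8},{"delta_pos": [0,0,0],"turn": 0,"claw": 0.8},{"delta_pos": [0,0,0.0005],"turn": 0,"claw": 0.8},{"delta_pos": [0,0,0],"turn": 0,"claw": 0.8}])

```text
time: 25.52
eef_pos: [0.5033, 0.1026, 0.0821]
eef_rot: [[-0.09, 0.996, -0.0], [0.996, 0.09, -0.0], [-0.0, -0.0, -1.0]]
ft_force: [-1.4, -0.2, -1.6]
width: 0.0371
```

Contact at the expected height (the load has come off). Opening gently.

Request:
carry_out(rows=[{"delta_pos": [0,0,0.0005],"turn": 0,"claw": 0.57},{"delta_pos": [0,0,0],"turn": 0,"claw": 0.55},{"delta_pos": [0,0,0],"turn": 0,"claw": 0.5},{"delta_pos": [0,0,0],"turn": 0,"claw": 0.4},{"delta_pos": [0,0,0],"turn": 0,"claw": 0.35}])

```text
time: 25.93
eef_pos: [0.5034, 0.1027, 0.0815]
eef_rot: [[-0.09, 0.996, 0.0], [0.996, 0.09, 0.0], [0.0, 0.0, -1.0]]
ft_force: [0.2, -0.2, 0.1]
width: 0.0558
```

Request:
carry_out(rows=[{"delta_pos": [0,0,0],"turn": 0,"claw": 0.3},{"delta_pos": [0,0,0],"turn": 0,"claw": 0.3}])

```text
time: 26.1
eef_pos: [0.5033, 0.1026, 0.0815]
eef_rot: [[-0.09, 0.996, 0.0], [0.996, 0.09, 0.0], [-0.0, 0.0, -1.0]]
ft_force: [0.4, -0.4, -0.2]
width: 0.0639
```

Request:
carry_out(rows=[{"delta_pos": [0,0,-0.01],"turn": 0,"claw": 0.3},{"delta_pos": [0,0,-0.02],"turn": 0,"claw": 0.3},{"delta_pos": [0,0,-0.03],"turn": 0,"claw": 0.3},{"delta_pos": [0,0,-0.035],"turn": 0,"claw": 0.3},{"delta_pos": [0,0,-0.03],"turn": 0,"claw": 0.3}])

```text
time: 26.52
eef_pos: [0.5032, 0.1026, 0.209]
eef_rot: [[-0.09, 0.996, 0.001], [0.996, 0.09, 0.0], [0.0, 0.001, -1.0]]
ft_force: [0.4, -0.1, 0.5]
width: 0.0636
```

Request:
carry_out(rows=[{"delta_pos": [-0.036,-0.008,0],"turn": 0,"claw": 0.3},{"delta_pos": [-0.036,-0.008,0],"turn": 0,"claw": 0.3},{"delta_pos": [-0.036,-0.008,0],"turn": 0,"claw": 0.3},{"delta_pos": [-0.036,-0.008,0],"turn": 0,"claw": 0.3},{"delta_pos": [-0.036,-0.008,0],"turn": 0,"claw": 0.3}])

```text
time: 26.93
eef_pos: [0.4791, -0.0818, 0.2074]
eef_rot: [[-0.09, 0.996, 0.001], [0.996, 0.09, -0.0], [-0.0, 0.001, -1.0]]
ft_force: [0.6, 0.5, -0.0]
width: 0.0638
```

Request:
carry_out(rows=[{"delta_pos": [-0.036,-0.008,0],"turn": 0,"claw": 0.3},{"delta_pos": [-0.036,-0.008,0],"turn": 0,"claw": 0.3},{"delta_pos": [-0.036,-0.008,0],"turn": 0,"claw": 0.3},{"delta_pos": [-0.036,-0.008,0],"turn": 0,"claw": 0.3},{"delta_pos": [0,0,0],"turn": 0,"claw": 0.3}])

```text
time: 27.35
eef_pos: [0.4601, -0.2312, 0.2075]
eef_rot: [[-0.086, 0.996, 0.001], [0.996, 0.086, -0.001], [-0.002, 0.001, -1.0]]
ft_force: [-0.1, -0.5, -0.3]
width: 0.0638
```

```bash
python3 -c "
from h import *
where()
p=arm.read_camera('side');q=arm.read_camera('top')
for c in (p,q): 
  for t in ['tray','weight','gate_knob','pan_top']: print(t,[(round(d['score'],2),np.round(d['position'],3).tolist()) for d in arm.tip_of(t,c)[:2]])
a=cv2.resize(p['color'][180:270,260:370],None,fx=5,fy=5,interpolation=cv2.INTER_CUBIC)
b=cv2.resize(q['color'][155:245,220:330],None,fx=5,fy=5,interpolation=cv2.INTER_CUBIC)
v=np.hstack([a[:, :390],b[:, :400]]); cv2.imwrite('pics/z1.png',v[...,::-1]); print(v.shape)
"
```

```text
t 27.35 bal xyz mm [ -72.8 -274.4  207.5] world [ 0.4601 -0.2312  0.2075] yaz 4.96 F [-0.1 -0.5 -0.3] w 0.0638
tray [(0.69, [0.505, 0.107, 0.059]), (0.68, [0.507, 0.049, 0.002])]
weight [(0.7, [0.291, -0.325, -0.006]), (0.55, [0.502, 0.102, 0.06])]
gate_knob [(0.54, [0.615, 0.042, 0.108])]
pan_top [(0.68, [0.504, 0.106, 0.057]), (0.51, [0.491, -0.357, 0.0])]
tray [(0.79, [0.507, 0.102, 0.054]), (0.48, [0.362, 0.438, -0.002])]
weight [(0.57, [0.503, 0.104, 0.063])]
gate_knob [(0.62, [0.616, 0.047, 0.102]), (0.5, [0.51, 0.047, -0.0])]
pan_top [(0.65, [0.504, 0.101, 0.058]), (0.33, [0.5, 0.106, 0.062])]
(450, 790, 3)
```

View pics/z1.png

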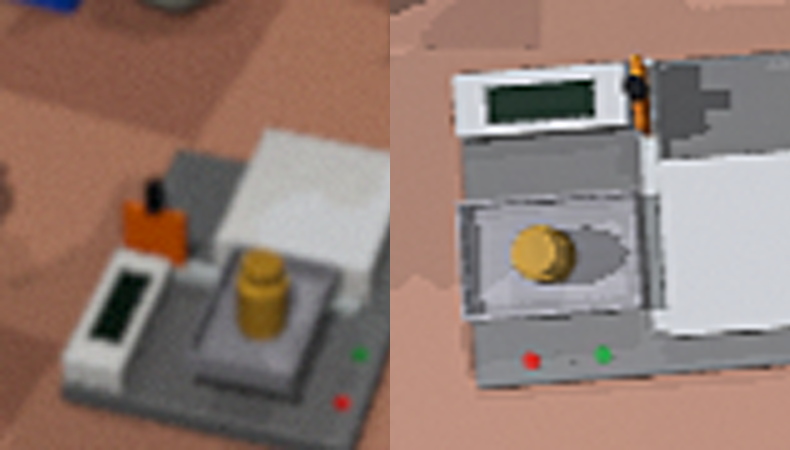

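The final crops show the weight upright in the middle of a level tray: side view at (262,295), top view at (545,253). The tray is square on the pan and clear of the ledge, and the gate is open with its knob at (636,88). The robot is touching nothing, so I'm handing the job in.

```bash
python3 -c "
from h import *
print(arm.sign_off())"
```

```text
the job is handed in; nothing more can be done
None
```

The job is done and handed in at about 28 s on the robot's clock, with every step in the order asked; the sign-off gives no verdict.

- **Gate:** I pushed it to its end stop, where the wrist read about 31 N along x (about 40 N in all) with the fingertips on the knob. The last knob estimates match the fully open position.
- **Tray:** I squared it on the ledge with a light grip, then pushed it across from behind. The first push stopped about 5 mm short, so I nudged it once more before taring. It now sits within about 2 mm of the pan's centre, square and clear of the ledge.
- **Tare:** I pressed the yellow pedal to its stop with the tray empty. The force jumped to 20 N at 28 mm height, and the pedal came back up.
- **Weight:** I set it down with a light touch. It stands upright at about (0.503, 0.103, 0.061), and the pan centre is (0.503, 0.102).

The last pictures show the tray level, the gate open and the robot clear. I steered clear of the glassware and other things but did not measure them again at the end.

One check disagreed: the side camera's network put the weight first at the spatula and the tray once at the balance. The top camera and the pictures ruled both out.

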